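Draw the block insert out of the dry bath and present it over the work pad

TASK

Take the block out of the dry bath for inspection: first lift the thermometer straight up out of the port in the lid and seat it upright, fully home, in the bored pillar of its holder, then swing the lid up until it stands open. Draw the aluminium block insert straight up out of its well by its grip, keeping it level, carry it to the work pad and finish while still holding it level and still over the middle of the pad, about ten centimetres above it (do not put it down or let go). Leave the thermometer in its holder, the lid open, and the timer, specimen cup, dropper bottle and tube block where they stand.

Things in the scene. Friction and masses are not known exactly. Their poses are not given: they have to be found in the camera images.
- bath: White dry-block bath, fixed, 160 mm wide (y), 220 mm deep (x), housing top at 62 mm. Origin on the worktop below the centre of its well; x points from the sloping control panel (front) to the hinge (back), z up. Well 94 x 74 mm (x, y), floor 26 mm above the worktop. A grey lid 134 x 116 x 39 mm hides the insert; shut, its top is at z = 102 mm, with a 10 mm port at (33, 0) mm in x, y.
- bath_lid (a joint): Lid angle in rad: 0 shut, grows as the front edge swings up and back, stop at 1.75; about 1.5 is upright. The hinge has friction (about 0.16 N m) and stays where it is left; lid 0.16 kg.
- lid_lug (a point): Centre of the lug that lifts the lid: a grey disc-shaped lug at the lid's front edge, 24 mm across, flat cheeks 16 mm apart along the bath's y, so that it turns between fingers closed along y. Centre 16 mm, top 28 mm above the lid's top; lid shut: at (-52, 0, 116) mm from the bath's origin. It moves with the lid; orientation as the lid's.
- lid_hinge (a point): Point on the hinge axis of the lid, at (76, 0, 66) mm in the bath's frame; the axis runs along the bath's y. The lug's centre circles it at a radius of 137 mm.
- insert: Loose aluminium block, 90 x 70 x 45 mm (x, y, z), about 0.45 kg, round wells in its top, in the bath's well with 2 mm play a side, hidden by the lid. Origin at the centre of its underside, axes as the bath's at the start. Grip: black bar 36 x 12 x 14 mm on a 10 mm post mid-top, bar centre 61 mm above the origin, 9 mm free beneath; take it across y. It must rise 40 mm to leave the well.
- thermometer: Loose digital stick thermometer, 0.05 kg. Origin at the underside of its round collar (20 mm across), z up. Above: collar, then a white body 22 x 18 mm (x, y) from 9 to 65 mm above the origin. Below: a steel stem 5 mm thick, 66.5 mm long. At the start the stem stands through the lid's port into the insert, the collar on the lid; its yaw varies.
- holder: Thermometer holder, fixed: dark foot 64 mm across, aluminium pillar 24 mm thick, 82 mm tall, with a 9 mm bore widened to 14 mm in the top 4 mm, floor 16 mm above the worktop. Origin on the worktop below the bore, z up. With the thermometer fully home its collar rests on the pillar's top, its origin 82 mm above the worktop.
- work_pad: Flat cream work pad with a printed sheet, fixed, 204 x 246 x 8 mm (x, y, z). Origin at the centre of its underside, on the worktop.
- timer: Bystander: small white lab timer, 76 x 76 x 22 mm; origin under its centre.
- specimen_cup: Bystander: lidded specimen cup, 62 mm across, 68 mm tall; origin under its centre.
- dropper: Bystander: dropper bottle, 36 mm across, 99 mm tall; origin under its centre.
- tube_block: Bystander: black tube block, 70 x 105 x 34 mm; origin under its centre.

How it is judged:
On the way, in this order (a step that is already met when the one before it is completed fails the run):
1. the thermometer is seated upright in its holder and released, the lid still shut (horizontal distance between thermometer and holder below 0.008 m and z of thermometer in the frame of holder between 0.074 and 0.088 m and angle between thermometer's own z axis and vertical below 0.15 rad and contact force between thermometer and the fingers below 0.3 N and value of joint bath_lid below 0.2 rad), for 0.2 s.
2. the lid stands open, the insert still in its well (value of joint bath_lid above 1.25 rad and z of insert in the frame of bath below 0.035 m), for 0.2 s.
3. the insert is drawn up out of the well in the gripper, the lid open (z of insert in the frame of bath above 0.066 m and contact force between insert and the fingers above 1 N and value of joint bath_lid above 1.2 rad), for 0.1 s.
At the end, for the whole second after the job is handed in: Insert held by the gripper, still, level (0.2 rad), within 50 mm of the pad's centre in plan, its underside 60 to 200 mm above the pad's underside; thermometer released in the holder, within 8 mm of the bore, its collar within 6 mm of home, upright (0.15 rad); lid open beyond 1.2 rad (horizontal distance between insert and work_pad below 0.05 m and z of insert in the frame of work_pad between 0.06 and 0.2 m and angle between insert's own z axis and vertical below 0.2 rad and linear speed of insert below 0.03 m/s and contact force between insert and the fingers above 1 N and contact force between insert and work_pad below 0.1 N and horizontal distance between thermometer and holder below 0.008 m and z of thermometer in the frame of holder between 0.074 and 0.088 m and angle between thermometer's own z axis and vertical below 0.15 rad and contact force between thermometer and the fingers below 0.3 N and value of joint bath_lid above 1.2 rad); the arm keeps its last pose, push and grip.
It fails at once if the thermometer is tipped over (angle between thermometer's own z axis and vertical above 0.6 rad).
It fails at once if the insert is tipped (angle between insert's own z axis and vertical above 0.45 rad).
It fails at once if a bystander is moved (distance of any of timer, specimen_cup, dropper, tube_block from where it was at the start of the episode above 0.025 m).
It also fails if it takes over 72 s, if anything falls off the work surface, if the arm or the gripper's body presses on something with over 40 N, if the wrist force passes 120 N, or if a joint passes its speed limit or range.

ROBOT

A 6-joint arm with a two-finger parallel gripper is mounted at the origin on a cart in front of the work surface, level with it; the furniture and walls round the work are solid. World frame = base frame: x ahead of the robot, y to its left, z up, the work surface at z = 0. Lengths are in m, angles in rad, forces in N, time in s.
With the tool pointing down it reaches from about 0.3 to 0.875 m from the base axis. Payload 6.4 kg.
Tool frame: the origin (TCP) lies at the very end of the fingers, on their centre line; the grasp point (between the pads) lies 19 mm behind it; z points along the fingers, y is the line along which they close (so a half turn about z gives the same grasp; the last joint's range is limited). The gripper opens to 85 mm and grips with 20 to 120 N. Pads are 22 mm wide; open, the fingers measure 114 mm over their backs; the gripper's body (76 mm by 85 mm) begins 54 mm behind the grasp point. The pads swing forward as they close: fully open they stand 13 mm farther back than shut.
Start: joints at [-1.384, 0.181, 1.607, -0, 1.354, -0.206], TCP at [0.22, -0.531, 0.231] pointing down, gripper open.
Joint ranges: [-2.99, 2.99], [-0.89, 2.07], [0.3, 2.58], [-1.14, 4.28], [0, 2.63], [-3.12, 3.12]. Speed limits (rad/s): [2.57, 2.57, 3.01, 3.14, 3.14, 3.14].

INTERFACE

Orientations are given as a unit quaternion [w, x, y, z].
In Python, from bench import ctrl, optics gives the robot as it stands (ctrl), with the cameras (optics).
- The arm moves only by the shell command python3 jog.py 'ROWS'. ROWS is a JSON list of rows, 1 to 10 of them, each of 7 numbers: dx, dy, dz in m, then a rotation vector rx, ry, rz in rad, then the opening from 0.0 (shut) to 1.0 (fully open); each row is the pose to reach, as a shift and turn from the pose commanded when the command began, along the tool's axes at that moment; what a row does not reach only later rows make up. A row lasts 1/8 s, in which the tool goes at most 0.0625 m and 0.188 rad, less where a joint would pass 70% of its speed; a pose out of reach is approached as far as the arm can. The fingers move at their own pace and stop on an object; the grip force is fixed at half the most. Time passes only in rows, so rows that do not move let the fingers close. It prints the time, the measured TCP pose, the force, the opening and the grip force at its end.
- ctrl.get_obs(): the state, without advancing time (a new reading comes with each control period).
- optics.camera(name): name is "scene" or "top" or "wrist"; returns the picture (420x560x3 uint8, blue, green, red); there is no depth.
- optics.camera_params(name): a dict with "fovy" (degrees; the focal length in pixels is half the picture's height over the tangent of half this angle, whatever the lens; pixels are square), "cx", "cy" (the principal point, pixels), "view" (4x4, takes a point from world to camera coordinates). Camera axes: x right, y up, looking along -z (the intrinsics and any distortion apply to the point x, -y, -z); pixel columns grow to the right and rows downward; lengths in m; the calibration is good to about 2 mm. A picture is of the moment at which its call begins: read the wrist's pose just before it. camera_params takes no time and is no camera call; for the wrist camera it gives the pose at the moment of the call.
- ctrl.hand_in(): hands the job in; it is judged then, once.
The state is a dict: "time_s": time; "q": joint angles; "dq": joint speeds; "joint_efforts": joint torques, N m; "eef_pos": TCP position; "eef_rot": TCP orientation; "wrist_force": force on the tool from outside, world axes, zero at the start; "torque": the same for the moment, N m; "opening": opening from 0.0 (shut) to 1.0 (fully open); "grasp_force": force on a finger pad.
Only numpy, scipy, OpenCV 4.12 (cv2) and the standard library are available. Lean on these libraries where they do the work, as an engineer would, in place of code of your own. Each camera call takes 0.05 s, during which the arm holds its last target. There are 200 camera calls.

## Working session

There is one attempt and no reset: what is moved stays moved. The work goes in short steps, Python scripts to look and compute and a shell command to move; the robot and the scene stay as the last step left them, time stands still between calls to the robot, and variables do not carry over. Pictures are saved under pics/ and viewed, at most 14 in all, crops included, and the job is handed in when it is done.

```bash
ls; mkdir -p pics; python3 - <<'E'
from bench import ctrl, optics
import cv2,numpy as np
o=ctrl.get_obs();print(o['time_s'],o['eef_pos'],o['eef_rot'],o['opening'])
for n in('scene','top'):
    p=optics.camera_params(n);print(n,p)
    cv2.imwrite(f'pics/{n}0.png',optics.camera(n))
E
```

```text
bench.py
jog.py
pics
0.0 [ 0.22000009 -0.53065111  0.23037021] [-8.82882006e-04  9.80772668e-01  1.95151723e-01 -5.94106672e-07] 1.0025280380701216
scene {'fovy': 47.71962049482971, 'cx': 272.4459643771908, 'cy': 208.77088398959768, 'view': array([[-0.87466335, -0.48452061,  0.01427591,  0.4108606 ],
       [ 0.27153609, -0.46535901,  0.84244237, -0.25453017],
       [-0.40153726,  0.74072989,  0.53859731, -0.91864076],
       [ 0.        ,  0.        ,  0.        ,  1.        ]])}
top {'fovy': 50.45220837966964, 'cx': 279.89744585422415, 'cy': 210.31844757223848, 'view': array([[-0.01151162, -0.99987978, -0.01038827, -0.07344215],
       [ 0.99750051, -0.0122073 ,  0.06959674, -0.55425244],
       [-0.06971518, -0.00956113,  0.99752112, -1.35186831],
       [ 0.        ,  0.        ,  0.        ,  1.        ]])}
```

View pics/scene0.png

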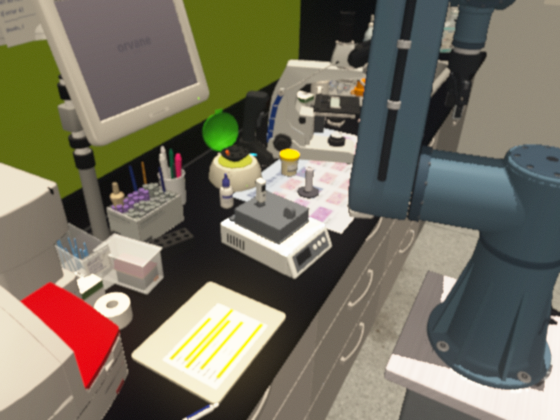

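View pics/top0.png

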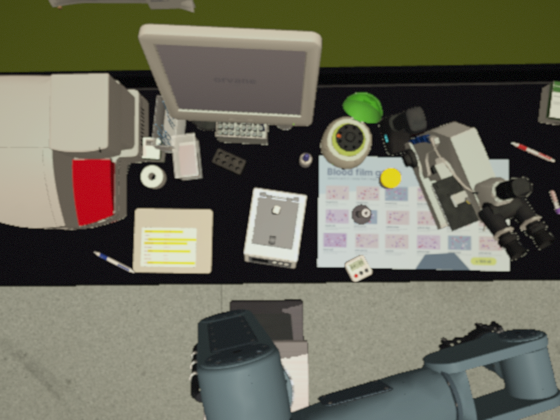

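The scene view shows the bath at about (275,235), the holder at (308,180) and the pad at (210,335). In the top view the bath is at (276,228), thermometer (276,210), holder (362,213) and pad (173,240). Next I'll get rough positions from the top view and enlarge a crop.

```bash
cat > h.py <<'E'
from bench import ctrl, optics
import cv2,numpy as np
def cam(n):
    p=optics.camera_params(n); f=210/np.tan(np.radians(p['fovy']/2)); return p['view'],f,p['cx'],p['cy']
def ray(c,u,v):
    V,f,cx,cy=c; d=np.array([(u-cx)/f,-(v-cy)/f,-1]); R=V[:3,:3]; return -R.T@V[:3,3],R.T@d
def onz(c,u,v,z):
    o,d=ray(c,u,v); return o+d*(z-o[2])/d[2]
def proj(c,P):
    V,f,cx,cy=c; p=V[:3,:3]@np.asarray(P,float)+V[:3,3]; return np.array([cx+f*p[0]/-p[2],cy-f*p[1]/-p[2]])
def tri(*r):
    A=sum(np.eye(3)-np.outer(d,d)/(d@d) for o,d in r); b=sum((np.eye(3)-np.outer(d,d)/(d@d))@o for o,d in r); return np.linalg.solve(A,b)
def tool(dw):  # world shift -> tool axes
    from scipy.spatial.transform import Rotation as R
    q=ctrl.get_obs()['eef_rot']; return R.from_quat(np.r_[q[1:],q[0]]).inv().apply(dw)
E
python3 - <<'E'
from h import *
t=cam('top');s=cam('scene')
im=cv2.imread('pics/top0.png')
cv2.imwrite('pics/crop0.png',cv2.resize(im[165:285,120:400],None,fx=2.85,fy=2.85,interpolation=cv2.INTER_CUBIC))
print('pad corners',[onz(t,*p,.008).round(3)[:2] for p in[(135,209),(213,209),(213,273),(133,273)]])
print('holder tri',tri(ray(t,364,212),ray(s,309,169)), 'thermo top',tri(ray(t,276,209),ray(s,261,181)))
w=optics.camera_params('wrist');print(w['fovy'],w['cx'],w['cy'],np.linalg.inv(w['view']).round(3))
E
```

```text
pad corners [array([0.564, 0.371]), array([0.561, 0.128]), array([0.363, 0.128]), array([0.366, 0.375])]
holder tri [ 0.53855861 -0.32820797  0.08010499] thermo top [ 0.54504519 -0.07175029  0.16359512]
68.49354588189944 282.0983975266051 208.67206827861796 [[ 0.383  0.891  0.245  0.283]
 [-0.924  0.37   0.1   -0.505]
 [-0.002 -0.264  0.964  0.373]
 [ 0.     0.     0.     1.   ]]
```

View pics/crop0.png

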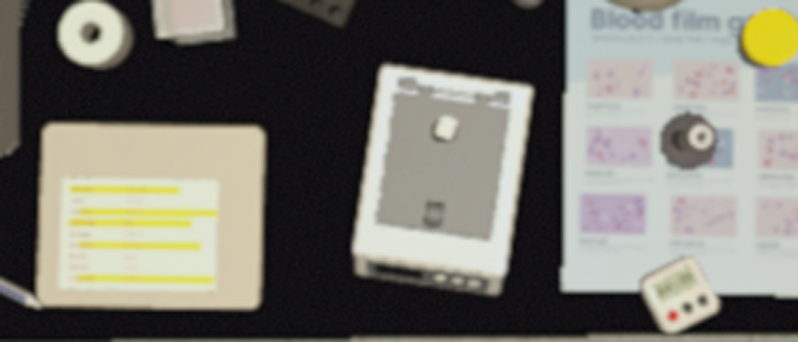

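The crop shows the lid (rows 93–240) at a yaw of about -0.14, with the thermometer at (446,127) and the lug at (433,213). The holder bore is near (700,137) and the pad spans (40–265, 125–308). The triangulated heights of 0.080 and 0.164 match the expected 0.082 and 0.167. Next I'll look with the wrist camera over the holder, then the bath.

```bash
python3 jog.py '[[0.354,-0.07,-0.04,0,0,0.53,1],[0.354,-0.07,-0.04,0,0,0.53,1],[0.354,-0.07,-0.04,0,0,0.53,1],[0.354,-0.07,-0.04,0,0,0.53,1],[0.354,-0.07,-0.04,0,0,0.53,1],[0.354,-0.07,-0.04,0,0,0.53,1],[0.354,-0.07,-0.04,0,0,0.53,1],[0.354,-0.07,-0.04,0,0,0.53,1]]'
python3 - <<'E'
from h import *
import pickle
c=cam('wrist');im=optics.camera('wrist');cv2.imwrite('pics/w1.png',im);pickle.dump(c,open('w1.pkl','wb'))
print(tool([.51-.52,-.07+.33,.0]), proj(c,[.5386,-.328,.082]))
E
```

```text
time_s: 1.1
eef_pos: [0.5201, -0.3307, 0.2706]
eef_rot: [-0.0, 0.998, -0.068, -0.001]
wrist_force: [-0.9, -0.6, -0.1]
opening: 1.0
grasp_force: 0.0
[-4.55878161e-02 -2.56167375e-01  1.64139388e-04] [277.49244019 171.64911041]
```

View pics/w1.png

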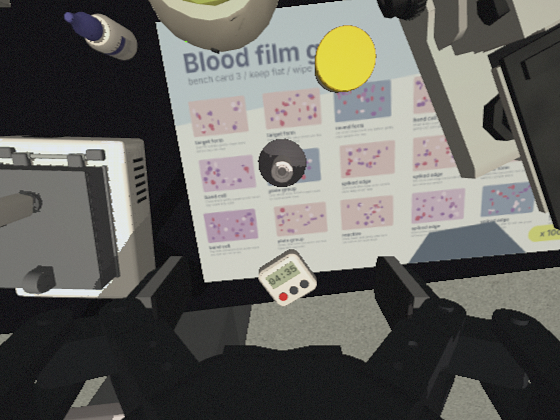

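The wrist picture shows the holder's pillar top and bore at about (283,171), with the lid and thermometer at the left edge. Now the bath.

```bash
python3 jog.py '[[-0.046,-0.256,0,0,0,0,1],[-0.046,-0.256,0,0,0,0,1],[-0.046,-0.256,0,0,0,0,1],[-0.046,-0.256,0,0,0,0,1],[-0.046,-0.256,0,0,0,0,1],[-0.046,-0.256,0,0,0,0,1]]'
python3 - <<'E'
from h import *
import pickle
c1=pickle.load(open('w1.pkl','rb'));im1=cv2.imread('pics/w1.png')
g=cv2.cvtColor(im1,cv2.COLOR_BGR2GRAY)[145:200,250:315]
for th in(90,110,130):
    n,l,s,ce=cv2.connectedComponentsWithStats((g>th).astype('uint8'))
    print(th,[(s[i,4],(ce[i]+[250,145]).round(1),s[i,2:4]) for i in range(1,n) if s[i,4]>15])
print('bore',onz(c1,283,171,.082))
c=cam('wrist');im=optics.camera('wrist');cv2.imwrite('pics/w2.png',im);pickle.dump(c,open('w2.pkl','wb'))
big=cv2.resize(im1[135:205,240:325],None,fx=4,fy=4)
out=np.zeros((420,560+340,3),'uint8');out[:,:560]=im;out[:280,560:]=big
cv2.imwrite('pics/w2v.png',cv2.resize(out,(798,372)))
E
```

```text
time_s: 1.9
eef_pos: [0.5095, -0.0719, 0.2713]
eef_rot: [0.0, 0.998, -0.069, 0.0]
wrist_force: [0.4, 0.6, -0.4]
opening: 0.996
grasp_force: 0.0
90 [(np.int32(1918), array([282.2, 178.8]), array([65, 55], dtype=int32)), (np.int32(558), array([283.6, 164.4]), array([29, 37], dtype=int32))]
110 [(np.int32(1892), array([282., 179.]), array([65, 55], dtype=int32)), (np.int32(275), array([282. , 170.8]), array([21, 21], dtype=int32))]
130 [(np.int32(1866), array([281.7, 179.1]), array([65, 55], dtype=int32)), (np.int32(115), array([284.2, 165.6]), array([17, 11], dtype=int32))]
bore [ 0.53849093 -0.3339702   0.082     ]
```

View pics/w2v.png

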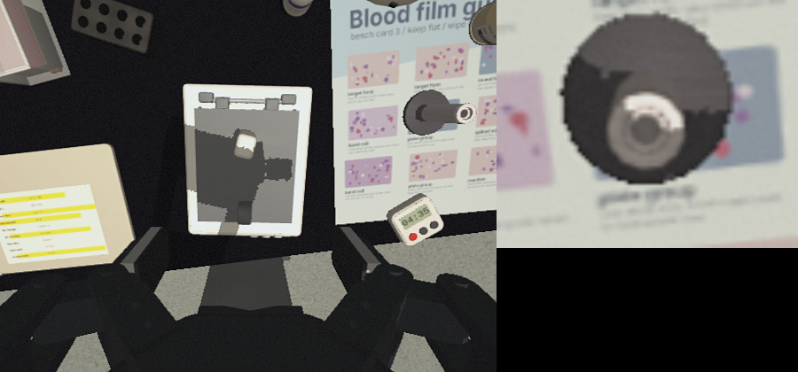

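The bath is square in view: its housing top spans (184–312, 85–237) in this composite, with the thermometer top at (245,138) and the lug at (245,212). The bore in the enlargement is at about (282,171.5) in w1 pixels. Now the measurements, with a zoom.

```bash
python3 - <<'E'
from h import *
import pickle
c1=pickle.load(open('w1.pkl','rb'));c2=pickle.load(open('w2.pkl','rb'));t=cam('top');s=cam('scene')
R={'w1':ray(c1,282,171.5),'w2':ray(c2,525.5,127.5),'top':ray(t,120+701/2.85,165+137/2.85),'scene':ray(s,309,169)}
print('holder',tri(*R.values()),tri(R['w1'],R['w2']),{k:onz(c,*p,.082)[:2].round(4) for k,c,p in[('w1',c1,(282,171.5)),('w2',c2,(525.5,127.5)),('top',t,(120+701/2.85,165+137/2.85)),('scene',s,(309,169))]})
im=cv2.imread('pics/w2.png')
roi=im[80:280,190:360]
g=cv2.cvtColor(roi,cv2.COLOR_BGR2GRAY)
m=(g>150).astype('uint8')
cs,_=cv2.findContours(m,cv2.RETR_EXTERNAL,cv2.CHAIN_APPROX_NONE)
k=max(cs,key=cv2.contourArea); r=cv2.minAreaRect(k);b=cv2.boxPoints(r)+[190,80];print('housing box',b.round(1))
W=np.array([onz(c2,*p,.062) for p in b]);print(W.round(4),np.linalg.norm(np.diff(W,axis=0),axis=1))
n,l,st,ce=cv2.connectedComponentsWithStats(m)
for i in range(1,n):
    if st[i,4]>20:print(st[i],(ce[i]+[190,80]).round(1))
cv2.imwrite('pics/z2.png',cv2.resize(roi,None,fx=3,fy=3,interpolation=cv2.INTER_CUBIC))
E
```

```text
holder [ 0.53780986 -0.33311374  0.07856143] [ 0.53803627 -0.33278678  0.08029535] {'w1': array([ 0.5381, -0.3328]), 'w2': array([ 0.5384, -0.3315]), 'top': array([ 0.5378, -0.3324]), 'scene': array([ 0.5346, -0.3261])}
housing box [[202.8 265. ]
 [207.   94.2]
 [351.4  97.8]
 [347.2 268.5]]
[[ 0.4225  0.0397  0.062 ]
 [ 0.6181 -0.0056  0.062 ]
 [ 0.5933 -0.1587  0.062 ]
 [ 0.393  -0.1378  0.062 ]] [0.20078182 0.15511653 0.20136267]
[  17   15  145  173 5704] [298.1 158.9]
[ 68  36  41   9 316] [277.9 119.8]
[ 77  71  22  21 315] [277.5 160. ]
[ 21 134  39  51 884] [224.5 246.2]
```

View pics/z2.png

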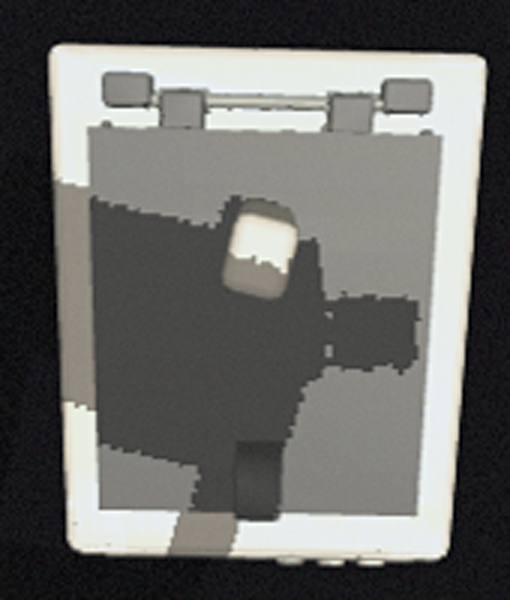

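The zoom shows the lid's top corners at (90,128), (440,137), (417,515) and (99,508). The lug spans columns 236–283 and rows 442–520. The thermometer's top face has corners (240,213), (297,217), (285,298) and (225,292).

```bash
python3 - <<'E'
from h import *
import pickle
c=pickle.load(open('w2.pkl','rb'))
P=lambda pts,z:np.array([onz(c,190+(a+.5)/3-.5,80+(b+.5)/3-.5,z) for a,b in pts])
def rep(n,W):
    e=np.roll(W,-1,0)-W; print(n,W[:,:2].round(4).tolist(),'mean',W.mean(0).round(4),'len',np.linalg.norm(e,axis=1).round(4),'ang',np.arctan2(e[:,1],e[:,0]).round(3))
L=P([(90,128),(440,137),(417,515),(99,508)],.102);rep('lid',L)
T=P([(240,213),(297,217),(285,298),(225,292)],.167);rep('thermo',T)
g=P([(236,480),(283,480)],.128);print('lug',g,g.mean(0))
h=P([(51,46),(487,57),(445,558),(70,550)],.062);rep('housing',h)
o=ctrl.get_obs();print(o['eef_pos'])
E
```

```text
lid [[0.5864, -0.0212], [0.5681, -0.1334], [0.4371, -0.1131], [0.4557, 0.0008]] mean [ 0.5118 -0.0667  0.102 ] len [0.1137 0.1325 0.1153 0.1326] ang [-1.733  2.988  1.41  -0.166]
thermo [[0.5578, -0.0686], [0.5547, -0.0833], [0.5338, -0.0773], [0.5377, -0.0616]] mean [ 0.546  -0.0727  0.167 ] len [0.015  0.0218 0.0162 0.0214] ang [-1.777  2.861  1.333 -0.338]
lug [[ 0.46931878 -0.05258678  0.128     ]
 [ 0.46719769 -0.06791229  0.128     ]] [ 0.46825823 -0.06024954  0.128     ]
housing [[0.6174, -0.0051], [0.5923, -0.1593], [0.3985, -0.1268], [0.4234, 0.0267]] mean [ 0.5079 -0.0661  0.062 ] len [0.1563 0.1965 0.1555 0.1966] ang [-1.732  2.975  1.41  -0.162]
[ 0.50965802 -0.07265235  0.2713011 ]
```

Sizes agree with the given ones: lid 0.1326×0.1145, thermometer 0.0215×0.0155. The bath yaw is about -0.16 and its origin about (0.512,-0.067). The thermometer is at (0.546,-0.0727) with yaw about -0.26. Now I'll grasp it.

```bash
python3 jog.py '[[0.036,-0.005,0.03,0,0,0.12,1],[0.036,-0.005,0.05,0,0,0.12,1],[0.036,-0.005,0.1,0,0,0.12,1],[0.036,-0.005,0.147,0,0,0.12,1],[0.036,-0.005,0.147,0,0,0.12,1],[0.036,-0.005,0.147,0,0,0.12,0],[0.036,-0.005,0.147,0,0,0.12,0],[0.036,-0.005,0.147,0,0,0.12,0],[0.036,-0.005,0.147,0,0,0.12,0],[0.036,-0.005,0.147,0,0,0.12,0]]'
```

```text
time_s: 3.2
eef_pos: [0.5469, -0.0712, 0.1255]
eef_rot: [0.0, 0.992, -0.128, 0.001]
wrist_force: [-0.4, 0.9, 6.3]
opening: 0.202
grasp_force: 59.2
```

Gripped: the opening of 0.20 is about 17 mm, which matches the 18 mm face. Next I'll lift it straight up and carry it above the holder.

```bash
python3 jog.py '[[0,0,-0.03,0,0,0,0],[0,0,-0.07,0,0,0,0],[0,0,-0.12,0,0,0,0],[0,0,-0.12,0,0,0,0],[0.012,0.053,-0.12,0,0,0,0],[0.024,0.106,-0.12,0,0,0,0],[0.036,0.159,-0.12,0,0,0,0],[0.048,0.212,-0.12,0,0,0,0],[0.0586,0.2547,-0.12,0,0,0,0],[0.0586,0.2547,-0.12,0,0,0,0]]'
python3 jog.py '[[0,0,0,0,0,0,0],[0,0,0,0,0,0,0]]'
python3 - <<'E'
from h import *
import pickle
c=cam('wrist');im=optics.camera('wrist');cv2.imwrite('pics/w3.png',im);pickle.dump(c,open('w3.pkl','wb'))
s=optics.camera('scene');cv2.imwrite('pics/s3.png',s)
t=optics.camera('top');cv2.imwrite('pics/t3.png',t)
out=np.zeros((420,800,3),'uint8')
out[:,:400]=cv2.resize(im[60:270,180:380],(400,420));out[:,400:]=cv2.resize(s[100:205,260:360],(400,420))
cv2.imwrite('pics/v3.png',out)
print(proj(c,[.538,-.3325,.082]),ctrl.get_obs()['eef_pos'])
E
```

```text
time_s: 4.45
eef_pos: [0.5368, -0.3351, 0.2424]
eef_rot: [-0.0, 0.991, -0.13, -0.001]
wrist_force: [0.1, 0.9, -0.8]
opening: 0.204
grasp_force: 59.0
time_s: 4.7
eef_pos: [0.5381, -0.3309, 0.2438]
eef_rot: [-0.0, 0.992, -0.128, -0.0]
wrist_force: [-0.0, 0.2, -0.2]
opening: 0.205
grasp_force: 59.0
[283.97223583 193.15331514] [ 0.53833857 -0.3312989   0.24443251]
```

View pics/v3.png

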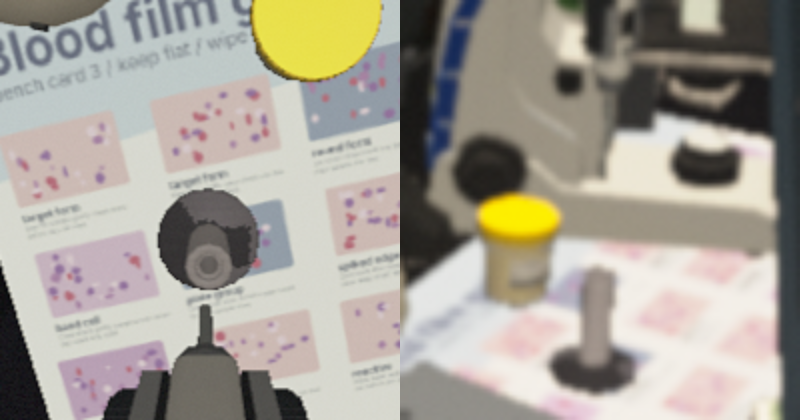

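The wrist view shows the stem tip at about (282.5,213) and the bore at (284,192) in full-picture pixels. Next I'll compute the tip's offset from the bore.

```bash
python3 - <<'E'
from h import *
import pickle
c=pickle.load(open('w3.pkl','rb'))
im=cv2.imread('pics/w3.png')
for u in(281.5,282.5,283.5):
    print(onz(c,u,213,.1544).round(4))
b=onz(c,284,192.2,.082);print('bore',b)
g=cv2.cvtColor(im,cv2.COLOR_BGR2GRAY);print(g[206:232:2,274:292])
print(g[182:204:2,272:296])
o=ctrl.get_obs();print(o['eef_pos'],o['eef_rot'])
E
```

```text
[ 0.5388 -0.3303  0.1544]
[ 0.5386 -0.3311  0.1544]
[ 0.5384 -0.3318  0.1544]
bore [ 0.53894423 -0.33277407  0.082     ]
[[214 216 217 216 217 218 212 211 219 218 214 214 210 186 175 162 151 163]
 [202 197 186 185 181 168 156 152 168 155 139 174 200 182 175 175 166 191]
 [155 151 159 167 171 184 192 204 215 216 216 216 217 210 192 193 206 208]
 [177 187 212 216 217 219 186 105 113 107 150 202 202 199 196 201 210 214]
 [209 209 200 199 202 166  61  76  74  72  69 155 220 215 211 209 206 202]
 [214 211 213 216 219 181  65  77  77  77  69 143 207 205 199 199 208 212]
 [211 202 200 199 212 176  66  74  74  73  71  82 166 220 216 216 215 214]
 [215 214 214 215 220 185  65  76  77  76  73  56 150 223 216 215 215 215]
 [215 215 215 216 221 181  66  75  75  75  75  61 152 222 217 217 216 216]
 [214 215 214 216 220 184  68  76  74  76  73  62 145 211 202 199 195 194]
 [214 215 215 216 220 187  67  76  76  76  73  61 132 186 162 139 138 154]
 [215 214 215 219 187  88  73  75  76  79  76  66 135 173 135 128 128 131]
 [216 216 215 222 183  47  75  76  81  78  74  70 141 191 175 165 165 174]]
[[ 
[... 512 characters left out ...]
129 130 127 117 116 111  85  90  94  97  95  96  93  90  94 113
  116 117 127 131 132 112]
 [ 71 112 132 132 128 113 116 123 105  88  91  95  96  95  94  88 101 122
  118 118 129 128 131 118]
 [ 48  90 124 129 129 120 111 121 126 117 100  94  93  95 104 119 129 120
  113 121 126 126 118  92]
 [ 53  66 102 127 128 128 126 114 108 123 131 134 131 130 130 121 111 120
  128 129 124 121 107  87]
 [ 48  51  55  81 118 130 131 135 135 135 129 122 121 123 130 130 133 132
  128 128 119  93  88  85]
 [156 122  41  44  52  79 114 129 126 128 131 131 131 129 129 126 128 125
  115  96  82  73 149 213]]
[ 0.53833857 -0.3312989   0.24443251] [ 1.35154155e-05  9.91832554e-01 -1.27546779e-01  6.33218797e-05]
```

The tip is off by only about 1.5 mm in y. I'll correct it and begin inserting.

```bash
python3 jog.py '[[0.0004,0.0015,0.04,0,0,0,0],[0.0004,0.0015,0.06,0,0,0,0],[0.0004,0.0015,0.07,0,0,0,0],[0.0004,0.0015,0.08,0,0,0,0],[0.0004,0.0015,0.09,0,0,0,0],[0.0004,0.0015,0.09,0,0,0,0]]'
```

```text
time_s: 5.6
eef_pos: [0.5378, -0.3337, 0.1536]
eef_rot: [-0.0, 0.992, -0.128, -0.0]
wrist_force: [0.1, -0.7, -0.9]
opening: 0.207
grasp_force: 59.0
```

```bash
python3 jog.py '[[0,0,0.015,0,0,0,0],[0,0,0.03,0,0,0,0],[0,0,0.04,0,0,0,0],[0,0,0.047,0,0,0,0],[0,0,0.047,0,0,0,0]]'
```

```text
time_s: 6.22
eef_pos: [0.538, -0.3339, 0.1068]
eef_rot: [-0.0, 0.992, -0.128, -0.0]
wrist_force: [0.0, -0.3, -0.9]
opening: 0.202
grasp_force: 59.2
```

No binding, and 1.3 mm above home. I'll release and rise.

```bash
python3 jog.py '[[0,0,0,0,0,0,0.5],[0,0,0,0,0,0,0.5],[0,0,0,0,0,0,0.6],[0,0,-0.01,0,0,0,0.6],[0,0,-0.05,0,0,0,0.6],[0,0,-0.1,0,0,0,0.6],[0,0,-0.15,0,0,0,1],[0,0,-0.15,0,0,0,1]]'
python3 - <<'E'
from h import *
c=cam('wrist');im=optics.camera('wrist')
s=optics.camera('scene')
out=np.zeros((420,800,3),'uint8')
out[:,:400]=cv2.resize(im[60:270,180:380],(400,420));out[:,400:]=cv2.resize(s[100:205,260:360],(400,420))
cv2.imwrite('pics/v4.png',out)
print(proj(c,[.538,-.3328,.147]),proj(c,[.538,-.3328,.082]),proj(cam('scene'),[.538,-.3328,.147]))
g=np.array([.463,-.0592,.116]);print('to lug above',tool(g+[0,0,.1]-ctrl.get_obs()['eef_pos']))
E
```

```text
time_s: 7.22
eef_pos: [0.5403, -0.3358, 0.2642]
eef_rot: [0.003, 0.992, -0.128, 0.005]
wrist_force: [1.0, -0.1, -0.2]
opening: 0.986
grasp_force: 0.0
[278.96095391 209.28387154] [279.25211386 193.7522554 ] [310.23888173 146.68138332]
to lug above [-0.14269754 -0.24671239  0.04192802]
```

View pics/v4.png

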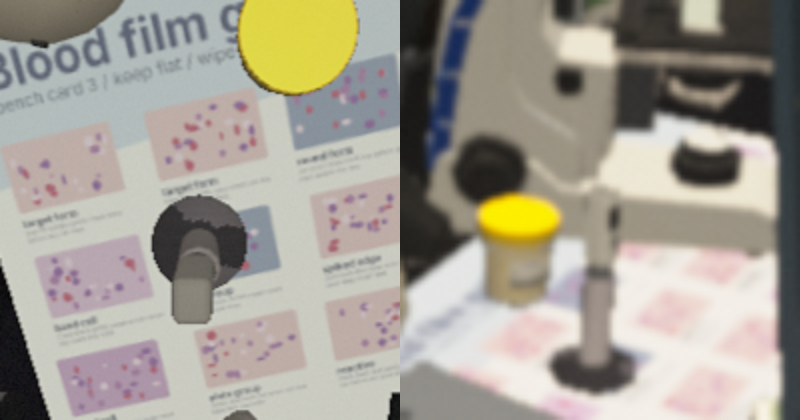

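The thermometer stands upright and home. Its top in the scene view is at about (310.7,147.5), against a predicted (310.2,146.7). Now to the lug.

```bash
python3 jog.py '[[-0.143,-0.247,0.02,0,0,-0.096,1],[-0.143,-0.247,0.02,0,0,-0.096,1],[-0.143,-0.247,0.02,0,0,-0.096,1],[-0.143,-0.247,0.02,0,0,-0.096,1],[-0.143,-0.247,0.02,0,0,-0.096,1],[-0.143,-0.247,0.02,0,0,-0.096,1],[-0.143,-0.247,0.02,0,0,-0.096,1],[-0.143,-0.247,0.02,0,0,-0.096,1]]'
python3 - <<'E'
from h import *
c=cam('wrist');im=optics.camera('wrist');o=ctrl.get_obs()
print(o['eef_pos'],o['eef_rot'])
p=proj(c,[.4605,-.059,.13]);print(p)
x0,y0=np.clip((p-[110,80]).astype(int),0,None)
print(x0,y0)
cv2.imwrite('pics/v5.png',cv2.resize(im[100:360,150:400],None,fx=2.3,fy=2.3))
print(tool(np.array([.4605,-.059,.107])-o['eef_pos']))
E
```

```text
time_s: 8.32
eef_pos: [0.4627, -0.0596, 0.2369]
eef_rot: [0.0, 0.997, -0.081, -0.0]
wrist_force: [-0.1, 0.1, -0.1]
opening: 1.0
grasp_force: 0.0
[ 0.46271414 -0.05966926  0.23697164] [-1.55636886e-05  9.96691088e-01 -8.12821061e-02 -3.06136194e-04]
[281.92809048 210.36068894]
171 130
[-0.00221368 -0.00030411  0.12997301]
```

View pics/v5.png

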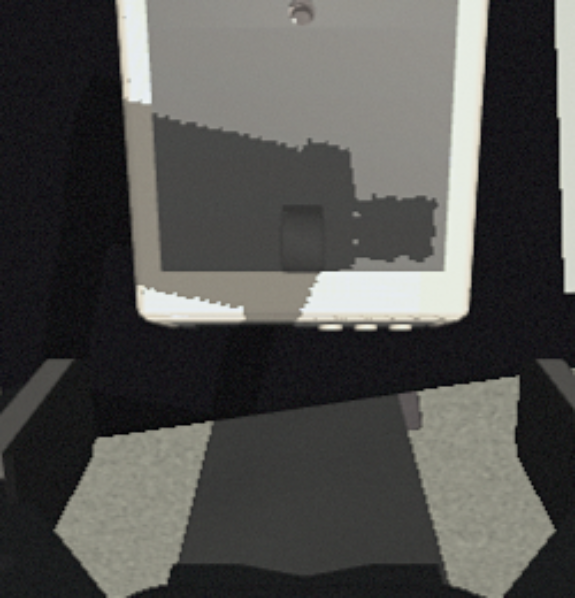

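The lug is centred at about (281.3,203), and the open lid port shows at about (280.4,105.7), which is a good reference for the bath's origin.

```bash
python3 - <<'E'
from h import *
c=cam('wrist')
port=onz(c,280.4,105.7,.102);yaw=-.162;R=np.array([[np.cos(yaw),-np.sin(yaw)],[np.sin(yaw),np.cos(yaw)]])
print('port',port,'origin',port[:2]-R@[.033,0])
f=[onz(c,150+u/2.3,100+271/2.3,.102) for u in(161,444)];print('front corners',f,np.mean(f,0))
for ox in(.509,.511,.513,.515):
    O=np.array([ox,-.067])
    a=np.linspace(0,2*np.pi,60)
    r=[proj(c,np.r_[O+R@[-.052+.012*np.cos(t),0],.116+.012*np.sin(t)]) for t in a]
    r=np.array(r);print(ox,'rows',r[:,1].min(),r[:,1].max(),'col',r[:,0].mean(),'meas 189.3 218.3 281.3')
E
```

```text
port [ 0.54454355 -0.07147226  0.102     ] origin [ 0.51197563 -0.06614961]
front corners [array([0.45497022, 0.00090126, 0.102     ]), array([ 0.43625529, -0.11321978,  0.102     ])] [ 0.44561275 -0.05615926  0.102     ]
0.509 rows 195.6250479225986 222.73694515345494 col 282.00757378282657 meas 189.3 218.3 281.3
0.511 rows 193.44170457472225 220.6112903802854 col 281.64062686262616 meas 189.3 218.3 281.3
0.513 rows 191.249932602364 218.47745074042786 col 281.2722638646466 meas 189.3 218.3 281.3
0.515 rows 189.04968310407554 216.33537886875814 col 280.90247656801 meas 189.3 218.3 281.3
```

The origin is about (0.513,-0.067), so the lug is at (0.4617,-0.0587). I'll go down and grip it.

```bash
python3 jog.py '[[-0.001,-0.001,0.05,0,0,0,1],[-0.001,-0.001,0.09,0,0,0,1],[-0.001,-0.001,0.13,0,0,0,1],[-0.001,-0.001,0.13,0,0,0,1],[-0.001,-0.001,0.13,0,0,0,0],[-0.001,-0.001,0.13,0,0,0,0],[-0.001,-0.001,0.13,0,0,0,0],[-0.001,-0.001,0.13,0,0,0,0],[-0.001,-0.001,0.13,0,0,0,0],[-0.001,-0.001,0.13,0,0,0,0]]'
python3 - <<'E'
import numpy as np
for t in np.arange(.15,1.6,.15):
    a=np.arctan2(50,-128)-t; print(round(t,2),round(137.4*np.cos(a)+128,1),round(-(137.4*np.sin(a)-50),1))
E
```

```text
time_s: 9.62
eef_pos: [0.4622, -0.0585, 0.1084]
eef_rot: [0.001, 0.997, -0.08, 0.001]
wrist_force: [-2.9, -3.8, 6.0]
opening: 0.166
grasp_force: 61.0
0.15 8.9 -18.6
0.3 20.5 -35.6
0.45 34.5 -50.7
0.6 50.6 -63.5
0.75 68.4 -73.8
0.9 87.6 -81.3
1.05 107.7 -85.9
1.2 128.2 -87.4
1.35 148.8 -85.8
1.5 168.8 -81.2
```

```bash
python3 jog.py '[[0.009,0,-0.0186,0,0,0,0],[0.0205,0,-0.0356,0,0,0,0],[0.0345,0,-0.0507,0,0,0,0],[0.0506,0,-0.0635,0,0,0,0],[0.0684,0,-0.0738,0,0,0,0],[0.0684,0,-0.0738,0,0,0,0]]'
```

```text
time_s: 10.38
eef_pos: [0.5292, -0.0694, 0.1801]
eef_rot: [0.001, 0.997, -0.081, -0.001]
wrist_force: [1.1, -6.2, -7.9]
opening: 0.168
grasp_force: 61.3
```

```bash
python3 jog.py '[[0.0192,0,-0.0075,0,0,0,0],[0.0393,0,-0.0121,0,0,0,0],[0.0598,0,-0.0136,0,0,0,0],[0.0804,0,-0.012,0,0,0,0],[0.1004,0,-0.0074,0,0,0,0],[0.1004,0,-0.0074,0,0,0,0],[0.1004,0,-0.0074,0,0,0,0]]'
python3 - <<'E'
from h import *
im=optics.camera('scene');c=cam('scene')
cv2.imwrite('pics/v6.png',cv2.resize(im[130:290,190:370],None,fx=3.3,fy=3.3,interpolation=cv2.INTER_CUBIC))
E
```

```text
time_s: 11.25
eef_pos: [0.6275, -0.0853, 0.1884]
eef_rot: [0.001, 0.997, -0.08, -0.0]
wrist_force: [-1.9, -6.0, -1.6]
opening: 0.161
grasp_force: 58.5
```

View pics/v6.png

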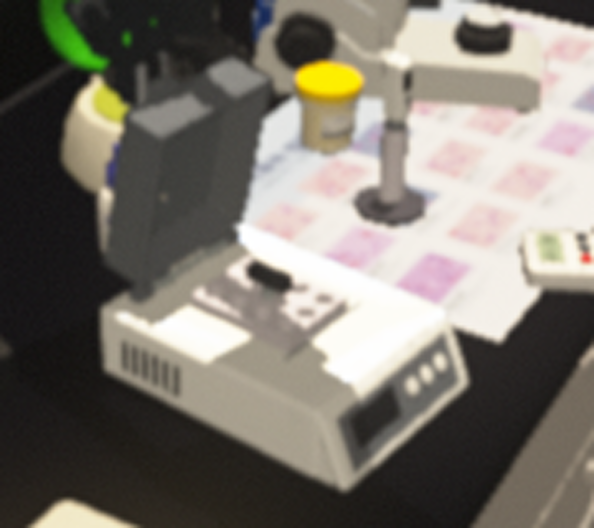

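The lid stands upright with the insert and its black grip visible at about (270,275), and the thermometer is still in its holder. I'll swing the lid a little further to give the wrist camera room, then release it and rise.

```bash
python3 jog.py '[[0.012,0,0.004,0,0,0,0],[0.023,0,0.0095,0,0,0,0],[0.023,0,0.0095,0,0,0,0],[0.023,0,0.0095,0,0,0,0.5],[0.023,0,0.0095,0,0,0,0.5],[0.023,0,0.0095,0,0,0,0.5],[0.023,0,-0.03,0,0,0,0.5],[0.023,0,-0.07,0,0,0,0.6],[0.023,0,-0.11,0,0,0,0.6],[0.023,0,-0.11,0,0,0,0.6]]'
python3 jog.py '[[-0.07,0,0,0,0,0,1],[-0.14,0,0,0,0,0,1],[-0.2,0,0,0,0,0,1],[-0.2,0,0,0,0,0,1],[-0.2,0,0,0,0,0,1],[-0.2,0,0,0,0,0,1]]'
python3 - <<'E'
from h import *
import pickle
c=cam('wrist');im=optics.camera('wrist');cv2.imwrite('pics/w7.png',im);pickle.dump(c,open('w7.pkl','wb'))
p=proj(c,[.513,-.067,.094]).round(1);print(p)
x,y=p.astype(int);a,b=max(0,x-90),max(0,y-80);print('off',a,b)
s=optics.camera('scene')
o=np.zeros((480,800,3),'uint8')
o[:,:480]=cv2.resize(im[b:b+160,a:a+160],(480,480),interpolation=cv2.INTER_CUBIC)
o[:320,480:]=cv2.resize(s[130:290,200:360],(320,320))
cv2.imwrite('pics/v7.png',o)
print(c and ctrl.get_obs()['q'].round(2))
E
```

```text
time_s: 12.55
eef_pos: [0.6529, -0.0885, 0.3034]
eef_rot: [0.001, 0.997, -0.08, 0.004]
wrist_force: [0.0, -0.2, -0.1]
opening: 0.601
grasp_force: 0.0
time_s: 13.3
eef_pos: [0.4547, -0.0565, 0.2985]
eef_rot: [0.0, 0.997, -0.081, 0.0]
wrist_force: [0.9, 0.3, 0.3]
opening: 1.001
grasp_force: 0.0
[283.1 132.2]
off 193 52
[-0.38 -0.14  1.8   0.    1.48  1.35]
```

View pics/v7.png

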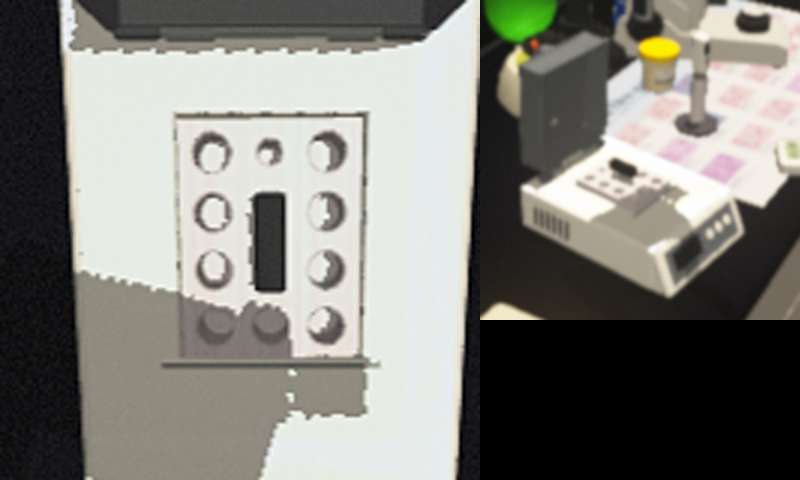

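The grip bar's centre is at (282.8,132.7), against a predicted (283.1,132.2), so it is at (0.513,-0.067). The lid is well open.

```bash
python3 jog.py '[[0.059,0.001,0,0,0,0,1],[0.059,0.001,0.05,0,0,0,1],[0.059,0.001,0.1,0,0,0,1],[0.059,0.001,0.15,0,0,0,1],[0.059,0.001,0.19,0,0,0,1],[0.059,0.001,0.21,0,0,0,1],[0.059,0.001,0.215,0,0,0,1],[0.059,0.001,0.215,0,0,0,1]]'
```

```text
time_s: 14.4
eef_pos: [0.5123, -0.0668, 0.0835]
eef_rot: [-0.0, 0.997, -0.08, -0.0]
wrist_force: [-0.2, 0.1, 0.1]
opening: 1.001
grasp_force: 0.0
```

```bash
python3 jog.py '[[0,0,0.0075,0,0,0,1],[0,0,0.0075,0,0,0,1],[0,0,0.0075,0,0,0,0],[0,0,0.0075,0,0,0,0],[0,0,0.0075,0,0,0,0],[0,0,0.0075,0,0,0,0],[0,0,0.0075,0,0,0,0],[0,0,0.0075,0,0,0,0]]'
python3 jog.py '[[0,0,-0.005,0,0,0,0],[0,0,-0.015,0,0,0,0],[0,0,-0.025,0,0,0,0],[0,0,-0.025,0,0,0,0]]'
```

```text
time_s: 15.4
eef_pos: [0.5119, -0.0665, 0.0762]
eef_rot: [-0.0, 0.997, -0.081, 0.0]
wrist_force: [1.5, 1.5, 2.9]
opening: 0.126
grasp_force: 59.7
time_s: 15.9
eef_pos: [0.5126, -0.067, 0.1022]
eef_rot: [0.0, 0.997, -0.08, 0.001]
wrist_force: [-0.0, -0.1, -4.8]
opening: 0.122
grasp_force: 58.8
```

The insert is held (its 4.8 N weight shows at the wrist). I'll lift it clear, then carry it to the pad centre at (0.4635,0.2505).

```bash
python3 jog.py '[[0,0,-0.02,0,0,0,0],[0,0,-0.045,0,0,0,0],[0,0,-0.06,0,0,0,0],[0,0,-0.06,0,0,0,0]]'
python3 jog.py '[[-0.007,-0.02,0,0,0,0,0],[-0.018,-0.055,0,0,0,0,0],[-0.03,-0.093,0,0,0,0,0],[-0.043,-0.132,0,0,0,0,0],[-0.056,-0.171,0,0,0,0,0],[-0.068,-0.21,0,0,0,0,0],[-0.081,-0.248,0,0,0,0,0],[-0.091,-0.28,0,0,0,0,0],[-0.097,-0.299,0,0,0,0,0],[-0.0995,-0.3055,0,0,0,0,0]]'
python3 jog.py '[[0,0,0,0,0,0,0],[0,0,0,0,0,0,0],[0,0,0,0,0,0,0],[0,0,0,0,0,0,0]]'
python3 - <<'E'
from h import *
s=optics.camera('scene');t=optics.camera('top')
o=np.zeros((400,800,3),'uint8');o[:,:400]=cv2.resize(s[130:380,110:360],(400,400));o[:,400:]=cv2.resize(t[130:290,120:400],(400,229)).repeat(1,0) if 0 else cv2.copyMakeBorder(cv2.resize(t[130:290,120:400],(400,229)),0,171,0,0,cv2.BORDER_CONSTANT)
cv2.imwrite('pics/v8.png',o);print(ctrl.get_obs()['eef_pos'],ctrl.get_obs()['grasp_force'])
E
```

```text
time_s: 16.4
eef_pos: [0.5125, -0.067, 0.162]
eef_rot: [0.0, 0.997, -0.081, 0.001]
wrist_force: [0.4, 0.5, -4.8]
opening: 0.124
grasp_force: 59.1
time_s: 17.65
eef_pos: [0.4607, 0.2523, 0.1597]
eef_rot: [0.0, 0.997, -0.079, -0.001]
wrist_force: [0.2, -1.6, -5.0]
opening: 0.123
grasp_force: 59.1
time_s: 18.15
eef_pos: [0.4628, 0.2503, 0.1611]
eef_rot: [-0.0, 0.997, -0.081, 0.0]
wrist_force: [0.7, -0.6, -4.3]
opening: 0.126
grasp_force: 59.1
[0.46271247 0.25052949 0.16104807] 59.10203218460083
```

View pics/v8.png

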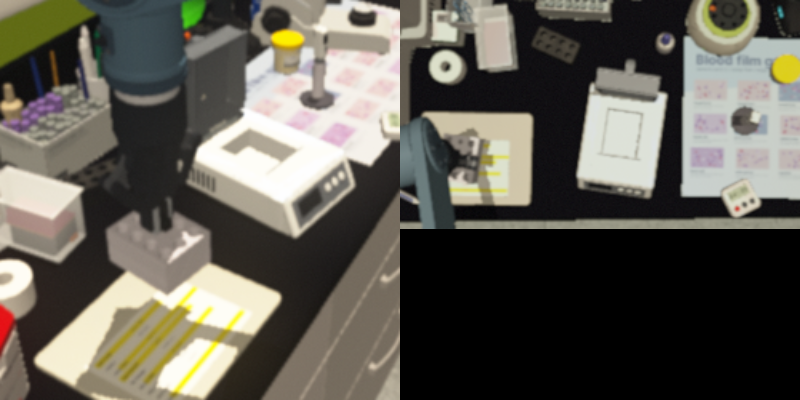

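The insert hangs level over the middle of the pad, the lid is open, the thermometer is in its holder and the bystanders haven't moved. Handing in.

```bash
python3 -c "
from bench import ctrl, optics
print(ctrl.hand_in())"
```

```text
the job is handed in; nothing more can be done
None
```

I handed the job in at about 18 s: the insert is held level about 10 cm above the middle of the pad, the thermometer is seated in its holder, the lid is open and the bystanders look untouched; no verdict was returned.

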